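Cull the broken sample pail and hang up the spare

TASK

Sort the three small steel sample pails on the lab bench: put the one whose handle has snapped off into the red reject bin, and hang one of the two good pails, whichever you like, by its handle on the yellow hook. Leave the other good pail standing where it is and do not disturb the amber bottles.

Things in the scene. Friction and masses are not known exactly. Their poses are not given: they have to be found in the camera images.
- pail_good_a: open bare steel pail, 62 mm diameter, rim 65 mm high, wall 3 mm, 150 to 260 g. Origin: centre of underside. Whole handle: two legs (12 mm wide along x, outer faces at y = +-36 mm) carry a blue crossbar along y, 74 mm long, 14 mm thick, 108 to 128 mm above the bottom; the window under it is 43 mm high, 62 mm wide, open along x. The good pails are alike.
- pail_good_b: open bare steel pail, 62 mm diameter, rim 65 mm high, wall 3 mm, 150 to 260 g. Origin: centre of underside. Whole handle: two legs (12 mm wide along x, outer faces at y = +-36 mm) carry a blue crossbar along y, 74 mm long, 14 mm thick, 108 to 128 mm above the bottom; the window under it is 43 mm high, 62 mm wide, open along x. The good pails are alike.
- pail_good_a_grip (a point): centre of the blue crossbar of good pail a, 118 mm above its bottom; axes as the pail's
- pail_good_b_grip (a point): centre of the blue crossbar of good pail b, 118 mm above its bottom; axes as the pail's
- pail_broken: open bare steel pail, 62 mm diameter, rim 65 mm high, wall 3 mm, 150 to 260 g. Origin: centre of underside. Crossbar gone: only two leg stubs, 12 mm wide along x, up to 88 mm high at its -y side and 74 mm at +y (outer faces at y = +-36 mm). Can be gripped across its body along its x axis.
- pail_broken_mid (a point): point on the broken pail's axis, 33 mm above its underside
- hook_stand: fixed stand: dark 120 mm square base, steel post 14 mm thick, and at its top, 250 mm up, a yellow round hook bar 10 mm thick, level along the stand's -x axis to 108 mm from the post's axis, then turned up: the tip ends 127 mm out, its top 16 mm above the level bar's top. Nothing stands above the bar. Origin: centre of base underside, on the post's axis
- hook_seat (a point): on top of the level hook bar (255 mm above the bench), 60 mm from the post's axis, the place for a handle; axes as the stand's (-x towards the hook's tip)
- reject_bin: fixed red open bin, 170 x 170 mm outside, 60 mm high, walls and floor 5 mm. Origin: centre of its underside.
- bottle0: amber glass bottle with black cap, 56 mm in diameter, 105 mm tall; a bystander. Origin: centre of its underside.
- bottle1: amber glass bottle with black cap, 56 mm in diameter, 105 mm tall; a bystander. Origin: centre of its underside.
- bottle2: amber glass bottle with black cap, 56 mm in diameter, 105 mm tall; a bystander. Origin: centre of its underside.

How it is judged:
At the end, for the whole second after the job is handed in: Broken pail at rest inside the bin (mid-point within 75 mm of its centre each way). One good pail at rest on the hook by its crossbar (within 50 mm of the seat along, 27 mm across, tilt under 0.35 rad). Other good pail upright within 30 mm of its start; bottles within 30 mm (x of pail_broken_mid in the frame of reject_bin between -0.075 and 0.075 m and y of pail_broken_mid in the frame of reject_bin between -0.075 and 0.075 m and z of pail_broken_mid in the frame of reject_bin below 0.065 m and contact force between pail_broken and reject_bin above 0.5 N and linear speed of pail_broken below 0.05 m/s and (((x of pail_good_a_grip in the frame of hook_seat between -0.05 and 0.05 m and y of pail_good_a_grip in the frame of hook_seat between -0.027 and 0.027 m and z of pail_good_a_grip in the frame of hook_seat between 0 and 0.025 m and angle between pail_good_a's own z axis and vertical below 0.35 rad and contact force between pail_good_a and hook_stand above 0.5 N and linear speed of pail_good_a below 0.05 m/s) and (distance of pail_good_b from where it was at the start of the episode below 0.03 m and angle between pail_good_b's own z axis and vertical below 0.1 rad)) or ((x of pail_good_b_grip in the frame of hook_seat between -0.05 and 0.05 m and y of pail_good_b_grip in the frame of hook_seat between -0.027 and 0.027 m and z of pail_good_b_grip in the frame of hook_seat between 0 and 0.025 m and angle between pail_good_b's own z axis and vertical below 0.35 rad and contact force between pail_good_b and hook_stand above 0.5 N and linear speed of pail_good_b below 0.05 m/s) and (distance of pail_good_a from where it was at the start of the episode below 0.03 m and angle between pail_good_a's own z axis and vertical below 0.1 rad)))); the robot touches nothing.
It fails at once if an amber bottle is tipped or pushed more than 30 mm (angle between any of bottle0, bottle1, bottle2's own z axis and vertical above 0.5 rad or distance of any of bottle0, bottle1, bottle2 from where it was at the start of the episode above 0.03 m).
It also fails if it takes over 61 s, if anything falls off the work surface, if the arm or the gripper's body presses on something with over 40 N, if the wrist force passes 120 N, or if a joint passes its speed limit or range.

ROBOT

A 6-joint arm with a two-finger parallel gripper is mounted at the origin on the work surface. World frame = base frame: x ahead of the robot, y to its left, z up, the work surface at z = 0. Lengths are in m, angles in rad, forces in N, time in s.
With the tool pointing down it reaches from about 0.375 to 0.9 m from the base axis. Payload 3.1 kg.
Tool frame: the origin (TCP) lies on the centre line of the jaws, within the pads' length; the fingertips stand 22 mm ahead of it and the grasp point (between the pads) lies 3 mm ahead of it; z points along the fingers, y is the line along which they close (so a half turn about z gives the same grasp; the last joint's range is limited). The gripper opens to 85 mm and grips with 20 to 120 N. Pads are 22 mm wide; open, the fingers measure 114 mm over their backs; the gripper's body (76 mm by 85 mm) begins 54 mm behind the grasp point. The pads swing forward as they close: fully open they stand 13 mm farther back than shut.
Start: joints at [1.022, 0.527, 1.433, -0, 1.181, -0.178], TCP at [0.226, 0.583, 0.253] pointing down, gripper open.
Joint ranges: [-3.08, 3.08], [-0.75, 2.2], [0.22, 2.44], [-1.43, 4.57], [0, 2.65], [-2.85, 2.85]. Speed limits (rad/s): [2.79, 2.79, 3.14, 3.14, 3.14, 3.14].

INTERFACE

Orientations are given as a unit quaternion [x, y, z, w].
In Python, from station import manip, snapshot gives the robot as it stands (manip), with the cameras as plain functions.
- The arm moves only by the tool drive_effector, called after "Emit:" as name(argument=value, ...) on one line, values as JSON. Schema: {"type":"object","properties":{"increments":{"type":"string"},"grip_force":{"type":"number"},"only":{"type":"string"},"quiet":{"type":"boolean"},"lines":{"type":"string"}},"required":["increments"],"additionalProperties":false}. increments is a string of 1 to 20 rows, parted by a bar, with the numbers parted by commas; each row has 5 numbers: dx, dy, dz in normalised numbers (1 is 0.8 m), then a turn about the tool's z in normalised numbers (1 is 4 rad), then the opening from 0.0 (shut) to 1.0 (fully open); each row is the pose to reach, as a shift and turn from the pose commanded when the call began, along the tool's axes at that moment; what a row does not reach only later rows make up. A row lasts 1/10 s, in which the tool goes at most 0.05 m and 0.15 rad, less where a joint would pass 70% of its speed; a pose out of reach is approached as far as the arm can. The fingers move at their own pace and stop on an object; grip_force is the grip in N (left out, the last holds). Time passes only in rows, so rows that do not move let the fingers close. The tool returns the time, the measured TCP pose, the force, the opening and the grip force at its end. only (a regular expression) keeps the lines of the reply that match it, lines (a string "A,B") keeps lines A to B, and quiet returns only ok. A shift or turn number past 1, either way, is cut back to 1. Input that does not fit is refused with a message, and nothing moves.
- manip.sense(): the state, without advancing time (a new reading comes with each control period).
- snapshot(name): name is "scene" or "top" or "wrist"; returns a dict with "pixels" (384x512x3 uint8, red, green, blue), "range_z" (384x512 float32, m along the optical axis (not along the pixel's ray), 0 where there is no reading), "fov_y" (degrees; the focal length in pixels is half the picture's height over the tangent of half this angle, whatever the lens; pixels are square), "cx", "cy" (the principal point, pixels), "R" (3x3) and "t" (3): a world point X has camera coordinates R X + t; the wrist camera has in their place "hand_eye" (4x4, takes a point from camera to tool coordinates, whose origin is the TCP and whose axes are the flange's). Camera axes: x right, y down, z forward; pixel columns grow to the right and rows downward; lengths in m; the calibration is good to about 2 mm. A picture is of the moment at which its call begins: read the wrist's pose just before it.
- manip.sign_off(): hands the job in; it is judged then, once.
The state is a dict: "t": time; "q": joint angles; "qd": joint speeds; "tau": joint torques, N m; "tcp_pos": TCP position; "tool_rot": TCP orientation; "force": force on the tool from outside, world axes, zero at the start; "ft_torque": the same for the moment, N m; "finger_gap": opening from 0.0 (shut) to 1.0 (fully open); "gripper_force": force on a finger pad.
Only numpy, scipy, OpenCV 4.12 (cv2) and the standard library are available. Lean on these libraries where they do the work, as an engineer would, in place of code of your own. Each camera call takes 0.05 s, during which the arm holds its last target. There are 200 camera calls.

## Working session

There is one attempt and no reset: what is moved stays moved. The work goes in short steps, Python scripts to look and compute and a tool call to move; the robot and the scene stay as the last step left them, time stands still between calls to the robot, and variables do not carry over. Pictures are saved under pics/ and viewed, at most 10 in all, crops included, and the job is handed in when it is done.

```bash
ls; mkdir -p pics; cat > h.py <<'E'
import numpy as np, cv2
from station import manip, snapshot
def snap(n, save=None):
    s=manip.sense(); d=snapshot(n)
    if save: cv2.imwrite('pics/'+save, d['pixels'][:,:,::-1])
    d['f']=d['pixels'].shape[0]/2/np.tan(np.radians(d['fov_y'])/2)
    if 'hand_eye' in d:
        from scipy.spatial.transform import Rotation as Ro
        T=np.eye(4); T[:3,:3]=Ro.from_quat(s['tool_rot']).as_matrix(); T[:3,3]=s['tcp_pos']
        C=T@d['hand_eye']; d['Rwc']=C[:3,:3]; d['c']=C[:3,3]
    else:
        d['Rwc']=np.array(d['R']).T; d['c']=-d['Rwc']@np.array(d['t'])
    return d
def cloud(d):
    z=d['range_z']; v,u=np.mgrid[:z.shape[0],:z.shape[1]]
    P=np.stack([(u-d['cx'])/d['f']*z,(v-d['cy'])/d['f']*z,z],-1)@d['Rwc'].T+d['c']
    P[z<=0]=np.nan
    return P
def ray(d,u,v,h):
    r=d['Rwc']@np.array([(u-d['cx'])/d['f'],(v-d['cy'])/d['f'],1]); return d['c']+r*(h-d['c'][2])/r[2]
E
python3 - <<'E'
from h import *
a=snap('scene','scene.png'); b=snap('top','top.png')
for d in(a,b): print(d['c'],d['f'],d['Rwc'].round(2).tolist(), (d['range_z']>0).mean())
s=manip.sense(); print(s)
E
```

```text
pics
station.py
[1.08047968 0.27531197 0.76356304] 401.2267369576835 [[-0.44, 0.65, -0.62], [0.9, 0.33, -0.3], [0.0, -0.69, -0.73]] 0.9960683186848959
[0.39379085 0.00931889 1.41561159] 476.0712830022429 [[0.03, -0.99, 0.16], [-1.0, -0.03, -0.0], [0.01, -0.16, -0.99]] 0.9960225423177084
{'t': 0.1, 'q': array([ 1.02151069e+00,  5.28384127e-01,  1.43379370e+00,  1.26634724e-05,
        1.18139763e+00, -1.78492980e-01]), 'qd': array([-0.00066661,  0.00028409, -0.00202724,  0.00050441,  0.00184988,
       -0.00102941]), 'tau': array([ 5.98053539e-04, -4.43305600e+01, -1.78587896e+01, -2.14463271e-04,
        3.84818064e-03, -9.68753909e-06]), 'tcp_pos': array([0.22611352, 0.58201048, 0.2524185 ]), 'tool_rot': array([ 1.84338360e-01,  9.82862343e-01, -9.24402288e-04, -3.58323972e-04]), 'force': array([-0.22648891,  0.10430198, -0.10984091]), 'ft_torque': array([-0.00633283, -0.01197906, -0.02976405]), 'gripper_force': 0.0, 'finger_gap': 0.998443805539795}
```

View pics/scene.png

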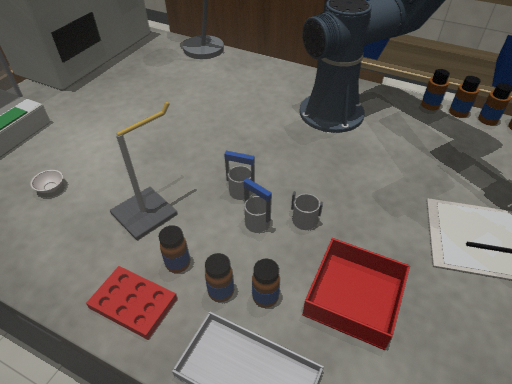

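View pics/top.png

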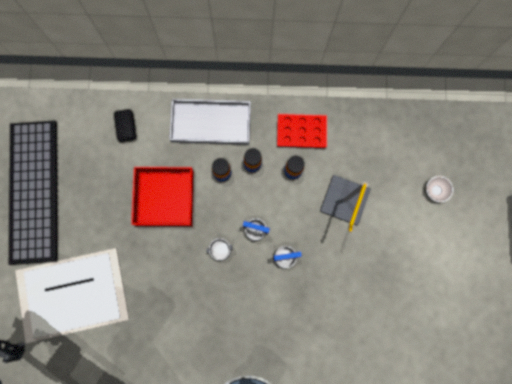

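The scene view shows good pails at (240,175) and (258,210), the broken pail at (307,210), the bin at (358,292) and the hook from (122,134) to (167,106). The top view has good pails at (256,230) and (286,257), broken (220,250), bin (164,197), hook bar (364,185)–(351,228) and bottles in the row above. Next I'll measure these by colour and depth.

```bash
cat > m.py <<'E'
from h import *
for n in('top','scene'):
    d=snap(n); P=cloud(d); hsv=cv2.cvtColor(d['pixels'],cv2.COLOR_RGB2HSV); H,S,V=[hsv[...,i].astype(int) for i in range(3)]
    print(n)
    def comps(name,m,mn,hz):
        k,l,st,ce=cv2.connectedComponentsWithStats(m.astype(np.uint8))
        for i in range(1,k):
            if st[i,4]<mn: continue
            vv,uu=np.where(l==i); Q=P[l==i]
            X=np.array([ray(d,u,v,hz)[:2] for u,v in zip(uu,vv)])
            (c,sz,an)=cv2.minAreaRect((X*1000).astype(np.float32))
            w,V_=np.linalg.eigh(np.cov(X.T)); ax=V_[:,1]
            print(name,'pix',ce[i].round(),'n',st[i,4],'depth med',np.nanmedian(Q,0).round(4),'planeC',(np.array(c)/1000).round(4),'sz',np.round(sz),'yaw',round(np.degrees(np.arctan2(ax[1],ax[0]))%180,1),'zr',np.nanpercentile(Q[:,2],[5,95]).round(3))
    X,Y,Z=P[...,0],P[...,1],P[...,2]
    work=(X>.3)&(X<1)&(abs(Y)<.5)
    comps('blue',(H>100)&(H<125)&(S>130)&(V>90)&work&(Z>.09)&(Z<.15),20,.128)
    comps('yellow',(H>18)&(H<32)&(S>150)&(V>90)&(Z>.15),20,.255)
    comps('red',((H<5)|(H>174))&(S>150)&(V>60)&work&(Z>.045),200,.06)
    comps('black cap',(V<70)&work&(Z>.085)&(Z<.12),30,.105)
    comps('steel>50mm',(S<60)&work&(Z>.045)&(Z<.1)&(X<.75),15,.065)
E
python3 m.py
```

```text
top
blue pix [256. 227.] n 119 depth med [ 0.5214 -0.0081  0.1278] planeC [ 0.5203 -0.0074] sz [70. 13.] yaw 75.9 zr [0.124 0.131]
blue pix [287. 256.] n 123 depth med [ 0.4442 -0.0963  0.1283] planeC [ 0.4441 -0.0936] sz [13. 72.] yaw 101.0 zr [0.124 0.132]
yellow pix [357. 206.] n 183 depth med [ 0.5665 -0.254   0.2547] planeC [ 0.5648 -0.2531] sz [ 10. 123.] yaw 161.5 zr [0.25  0.266]
red pix [161. 195.] n 546 depth med [0.6138 0.2691 0.0581] planeC [0.6088 0.2649] sz [169. 170.] yaw 167.6 zr [0.047 0.064]
black cap pix [252. 157.] n 223 depth med [0.7197 0.0077 0.1044] planeC [0.7201 0.0081] sz [46. 45.] yaw 167.8 zr [0.097 0.109]
black cap pix [295. 165.] n 228 depth med [ 0.7014 -0.1138  0.105 ] planeC [ 0.7021 -0.1151] sz [44. 49.] yaw 159.0 zr [0.099 0.109]
black cap pix [220. 167.] n 224 depth med [0.6883 0.0969 0.105 ] planeC [0.6885 0.096 ] sz [46. 42.] yaw 178.6 zr [0.099 0.11 ]
steel>50mm pix [348. 197.] n 27 depth med [ 0.6167 -0.2681  0.0728] planeC [ 0.6194 -0.2711] sz [13. 16.] yaw 116.2 zr [0.047 0.098]
steel>50mm pix [257. 221.] n 32 depth med [ 0.546  -0.0129  0.0
[... 2094 characters left out ...]
.4708 0.0948] sz [77. 75.] yaw 46.2 zr [0.046 0.076]
steel>50mm pix [173. 244.] n 64 depth med [ 0.7219 -0.0974  0.0954] planeC [ 0.6995 -0.1203] sz [25. 52.] yaw 138.4 zr [0.09  0.099]
steel>50mm pix [186. 248.] n 19 depth med [ 0.696  -0.0885  0.0587] planeC [ 0.7006 -0.0865] sz [34.  7.] yaw 21.4 zr [0.054 0.07 ]
steel>50mm pix [218. 275.] n 61 depth med [0.7445 0.0204 0.0959] planeC [0.7241 0.0059] sz [19. 47.] yaw 122.6 zr [0.091 0.1  ]
steel>50mm pix [231. 278.] n 22 depth med [0.7163 0.0343 0.0589] planeC [0.721  0.0354] sz [38.  9.] yaw 13.6 zr [0.048 0.073]
steel>50mm pix [265. 280.] n 63 depth med [0.7137 0.1058 0.0953] planeC [0.6921 0.0966] sz [19. 46.] yaw 111.2 zr [0.091 0.1  ]
```

```bash
cat > m2.py <<'E'
from h import *
for n in('top','scene'):
    d=snap(n); P=cloud(d); hsv=cv2.cvtColor(d['pixels'],cv2.COLOR_RGB2HSV); H,S,V=[hsv[...,i].astype(int) for i in range(3)]
    X,Y,Z=P[...,0],P[...,1],P[...,2]
    print(n)
    near=np.hypot(X-.462,Y-.094)<.055
    m=near&(Z>.069); k,l,st,ce=cv2.connectedComponentsWithStats(m.astype(np.uint8))
    for i in range(1,k):
        if st[i,4]>2: Q=P[l==i]; print('stub',st[i,4],ce[i].round(),np.median(Q,0).round(4),'max',Q[:,2].max().round(4))
    Q=P[near&(Z>.06)&(Z<.068)]; print('rim',len(Q),Q.min(0).round(4),Q.max(0).round(4),np.median(Q,0))
    A=np.c_[2*Q[:,:2],np.ones(len(Q))]; s=np.linalg.lstsq(A,(Q[:,:2]**2).sum(1),rcond=None)[0]; print('rimfit',s[:2],np.sqrt(s[2]+s[0]**2+s[1]**2))
    m=(np.hypot(X-.62,Y+.27)<.09)&(Z>.004)&(Z<.03); Q=P[m]; print('base h',np.nanmedian(Q[:,2]), cv2.minAreaRect((Q[:,:2]*1000).astype(np.float32)))
    Q=P[(np.hypot(X-.62,Y+.27)<.04)&(Z>.04)&(Z<.24)]; print('post',np.nanpercentile(Q,[5,50,95],axis=0).round(4).tolist(),len(Q))
    m=(H>15)&(H<35)&(S>120)&(V>60)&(X<.8)&(Y<-.15)&(Y>-.4)&(X>.4)&(Z>.12)
    vv,uu=np.where(m)
    if len(uu): 
        Q=np.array([ray(d,u,v,.253) for u,v in zip(uu,vv)]); D=P[m]; 
        ax=np.array([np.cos(np.radians(161.5)),np.sin(np.radians(161.5))]); t=Q[:,:2]@ax
        for lo in np.arange(t.min(),t.max(),.015):
            s=(t>=lo)&(t<lo+.015); print('bar',Q[s].mean(0).round(4),np.nanmedian(D[s],0).round(4),s.sum())
        print('ends',Q[t.argmin()],Q[t.argmax()])
E
python3 m2.py
```

```text
top
stub 11 [230. 247.] [0.4662 0.0616 0.0899] max 0.096
stub 7 [207. 250.] [0.4539 0.1264 0.0755] max 0.0783
rim 58 [0.4323 0.0651 0.0601] [0.4891 0.1245 0.0679] [0.45921865 0.09366382 0.06434625]
rimfit [0.46066902 0.09394929] 0.029071308468299126
base h 0.013850374283997713 ((618.1121826171875, -272.5140380859375), (168.3816680908203, 177.36460876464844), 56.51981735229492)
post [[0.6136, -0.2745, 0.0481], [0.6172, -0.2681, 0.1414], [0.6243, -0.266, 0.2258]] 97
bar [ 0.616  -0.2709  0.253 ] [ 0.6162 -0.2708  0.2536] 24
bar [ 0.6023 -0.266   0.253 ] [ 0.6026 -0.2664  0.2542] 27
bar [ 0.5878 -0.2616  0.253 ] [ 0.5873 -0.2612  0.2536] 23
bar [ 0.5737 -0.2569  0.253 ] [ 0.574  -0.2566  0.2544] 25
bar [ 0.5594 -0.2512  0.253 ] [ 0.559  -0.2514  0.2548] 25
bar [ 0.5452 -0.2465  0.253 ] [ 0.5453 -0.2465  0.2547] 24
bar [ 0.5307 -0.2419  0.253 ] [ 0.5314 -0.2414  0.2547] 24
bar [ 0.5167 -0.238   0.253 ] [ 0.5159 -0.2357  0.2589] 24
bar [ 0.5068 -0.2364  0.253 ] [ 0.505  -0.2329  0.2712] 5
ends [ 0.62269971 -0.2748502   0.253     ] [ 0.50439999 -0.23689852  0.253     ]
scene
stub 25 [293. 
[... 423 characters left out ...]
 [0.629, -0.2656, 0.2315]] 441
bar [ 0.6192 -0.2704  0.253 ] [ 0.6202 -0.2701  0.2539] 21
bar [ 0.6054 -0.2659  0.253 ] [ 0.606  -0.2653  0.2539] 22
bar [ 0.5909 -0.261   0.253 ] [ 0.5916 -0.2598  0.2541] 23
bar [ 0.5772 -0.2556  0.253 ] [ 0.5769 -0.2544  0.2538] 23
bar [ 0.5631 -0.2503  0.253 ] [ 0.5632 -0.2504  0.2532] 21
bar [ 0.5488 -0.2455  0.253 ] [ 0.5485 -0.2457  0.2529] 21
bar [ 0.5345 -0.2405  0.253 ] [ 0.5344 -0.2403  0.2538] 20
bar [ 0.5203 -0.2382  0.253 ] [ 0.5223 -0.236   0.2551] 17
bar [ 0.5017 -0.2447  0.253 ] [ 0.5135 -0.2343  0.2629] 17
bar [ 0.4894 -0.2479  0.253 ] [ 0.5082 -0.2315  0.2693] 6
ends [ 0.62667276 -0.27304699  0.253     ] [ 0.48655703 -0.2495285   0.253     ]
```

```bash
cat > go.py <<'E'
import sys
from h import *
from scipy.spatial.transform import Rotation as Ro
# usage: go.py x y z yaw(deg, direction of tool y) [tool-frame shift for that target from present pose]
x,y,z,w=map(float,sys.argv[1:5]); s=manip.sense(); R=Ro.from_quat(s['tool_rot']).as_matrix()
dy=np.degrees(np.arctan2(R[1,1],R[0,1])); t=(w-dy+90)%180-90
print('shift',(R.T@(np.array([x,y,z])-s['tcp_pos'])).round(4),'turn',round(-np.radians(t),3),'t',s['t'],'q6',s['q'][5].round(2))
E
python3 go.py 0.462 0.094 0.18 10.9
```

```text
shift [-0.3966 -0.3697  0.0732] turn 1.01 t 0.3 q6 -0.18
```

The manual's scale: shifts go in shares of 0.8 m and turns go in shares of 4 rad. Converting my numbers, -0.3966 m / 0.8 = -0.4958, -0.3697 m / 0.8 = -0.4621, 1.01 rad / 4 = 0.2525.

Emit:
drive_effector(increments="-0.4958,-0.4621,0.0913,0.2525,1 | -0.4958,-0.4621,0.0913,0.2525,1 | -0.4958,-0.4621,0.0913,0.2525,1 | -0.4958,-0.4621,0.0913,0.2525,1 | -0.4958,-0.4621,0.0913,0.2525,1 | -0.4958,-0.4621,0.0913,0.2525,1 | -0.4958,-0.4621,0.0913,0.2525,1 | -0.4958,-0.4621,0.0913,0.2525,1 | -0.4958,-0.4621,0.0913,0.2525,1 | -0.4958,-0.4621,0.0913,0.2525,1 | -0.4958,-0.4621,0.0913,0.2525,1 | -0.4958,-0.4621,0.0913,0.2525,1 | -0.4958,-0.4621,0.0913,0.2525,1 | -0.4958,-0.4621,0.0913,0.2525,1 | -0.4958,-0.4621,0.0913,0.2525,1", grip_force=40)

```text
t: 1.8
tcp_pos: [0.4612, 0.0956, 0.1805]
tool_rot: [0.636, 0.772, -0.0, -0.0]
force: [0.5, 0.3, 0.2]
finger_gap: 0.999
gripper_force: 0.0
```

```bash
python3 - <<'E'
from h import *
d=snap('wrist','w1.png'); P=cloud(d); Z=P[...,2]
Q=P[(Z>.06)&(Z<.068)&(np.hypot(P[...,0]-.462,P[...,1]-.094)<.055)]
A=np.c_[2*Q[:,:2],np.ones(len(Q))]; s=np.linalg.lstsq(A,(Q[:,:2]**2).sum(1),rcond=None)[0]; print('rimfit',len(Q),s[:2],np.sqrt(s[2]+s[0]**2+s[1]**2))
E
python3 go.py 0.462 0.094 0.045 10.9
```

```text
rimfit 1049 [0.46059022 0.09355771] 0.029433251518196504
shift [-0.0017  0.0004  0.1355] turn 0.002 t 1.85 q6 -0.23
```

View pics/w1.png

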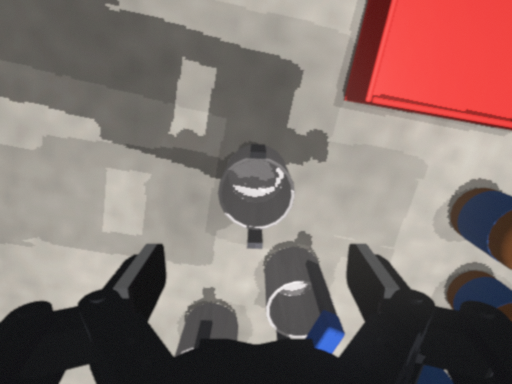

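The wrist view shows the broken pail (rim at (257,190), stubs at (258,150) and (255,238)) centred between the fingers. The rim fit agrees to about 1.5 mm, so I'm descending and gripping.

To row units: 0.1355 m / 0.8 = 0.1694, 0.125 m / 0.8 = 0.1563.

Emit:
drive_effector(increments="-0.0013,0,0.0375,0,1 | -0.0013,0,0.075,0,1 | -0.0013,0,0.1125,0,1 | -0.0013,0,0.1375,0,1 | -0.0013,0,0.1563,0,1 | -0.0013,0,0.1694,0,1 | -0.0013,0,0.1694,0,1 | -0.0013,0,0.1694,0,0.5 | -0.0013,0,0.1694,0,0.5 | -0.0013,0,0.1694,0,0.5 | -0.0013,0,0.1694,0,0.5 | -0.0013,0,0.1694,0,0.5 | -0.0013,0,0.1694,0,0.5 | -0.0013,0,0.1694,0,0.5", grip_force=40)

```text
t: 3.25
tcp_pos: [0.4627, 0.0934, 0.0458]
tool_rot: [0.637, 0.771, 0.001, 0.001]
force: [0.0, 2.2, 6.7]
finger_gap: 0.703
gripper_force: 44.1
```

To row units: -0.13 m / 0.8 = -0.1625, -0.11 m / 0.8 = -0.1375.

Emit:
drive_effector(increments="0,0,-0.0375,0,0.5 | 0,0,-0.0875,0,0.5 | 0,0,-0.1375,0,0.5 | 0,0,-0.1625,0,0.5 | 0,0,-0.1625,0,0.5", grip_force=40)

```text
t: 3.75
tcp_pos: [0.4642, 0.0932, 0.1776]
tool_rot: [0.637, 0.771, 0.002, 0.003]
force: [0.6, -0.6, -2.6]
finger_gap: 0.704
gripper_force: 45.1
```

```bash
python3 go.py 0.6115 0.2655 0.175 0; python3 go.py 0.6115 0.2655 0.058 0
```

```text
shift [0.1414 0.1772 0.0037] turn 0.19 t 3.75 q6 -0.23
shift [0.1416 0.1764 0.1207] turn 0.19 t 3.75 q6 -0.23
```

To row units: 0.177 m / 0.8 = 0.2213, 0.14 m / 0.8 = 0.175, 0.19 rad / 4 = 0.0475.

Emit:
drive_effector(increments="0.175,0.2213,0,0.0475,0.5 | 0.175,0.2213,0,0.0475,0.5 | 0.175,0.2213,0,0.0475,0.5 | 0.175,0.2213,0,0.0475,0.5 | 0.175,0.2213,0,0.0475,0.5 | 0.175,0.2213,0,0.0475,0.5 | 0.175,0.2213,0,0.0475,0.5 | 0.175,0.2213,0,0.0475,0.5 | 0.175,0.2213,0.0375,0.0475,0.5 | 0.175,0.2213,0.075,0.0475,0.5 | 0.175,0.2213,0.1125,0.0475,0.5 | 0.175,0.2213,0.1313,0.0475,0.5 | 0.175,0.2213,0.1438,0.0475,0.5 | 0.175,0.2213,0.1475,0.0475,0.5 | 0.175,0.2213,0.1475,0.0475,0.5", grip_force=40)

```text
t: 5.25
tcp_pos: [0.6102, 0.264, 0.0574]
tool_rot: [0.707, 0.707, 0.0, 0.0]
force: [0.2, -0.2, -2.9]
finger_gap: 0.7
gripper_force: 45.0
```

To row units: -0.18 m / 0.8 = -0.225, 0.005 m / 0.8 = 0.0063.

Emit:
drive_effector(increments="0,0,0.0063,0,0.5 | 0,0,0.0063,0,0.5 | 0,0,0.0063,0,0.95 | 0,0,0.0063,0,0.95 | 0,0,0.0063,0,0.95 | 0,0,0.0063,0,0.95 | 0,0,0.0063,0,0.95 | 0,0,-0.0375,0,0.95 | 0,0,-0.0875,0,0.95 | 0,0,-0.1375,0,0.95 | 0,0,-0.1875,0,0.95 | 0,0,-0.225,0,0.95 | 0,0,-0.225,0,0.95", grip_force=40)

```text
t: 6.55
tcp_pos: [0.6126, 0.265, 0.2429]
tool_rot: [0.707, 0.707, 0.005, 0.003]
force: [-0.2, 0.1, 1.0]
finger_gap: 0.944
gripper_force: 0.0
```

```bash
python3 m.py | grep -E 'top|scene|blue'; python3 - <<'E'
from h import *
d=snap('wrist'); P=cloud(d); hsv=cv2.cvtColor(d['pixels'],cv2.COLOR_RGB2HSV)
m=(hsv[...,1]<80)&(np.hypot(P[...,0]-.611,P[...,1]-.265)<.07)&(P[...,2]>.06)&(P[...,2]<.1); print(m.sum(),np.median(P[m],0) if m.any() else '')
E
python3 go.py 0.522 -0.007 0.22 165.7
```

```text
top
blue pix [256. 227.] n 116 depth med [ 0.5206 -0.0083  0.1282] planeC [ 0.5203 -0.0074] sz [70. 13.] yaw 75.5 zr [0.124 0.132]
blue pix [287. 256.] n 119 depth med [ 0.4441 -0.0961  0.1284] planeC [ 0.4441 -0.0936] sz [13. 72.] yaw 100.7 zr [0.124 0.132]
scene
blue pix [239. 155.] n 101 depth med [ 0.4467 -0.0928  0.1274] planeC [ 0.447  -0.0925] sz [12. 70.] yaw 99.9 zr [0.126 0.129]
blue pix [257. 187.] n 138 depth med [ 0.5233 -0.006   0.1273] planeC [ 0.5234 -0.0061] sz [73. 13.] yaw 75.3 zr [0.125 0.129]
993 [0.60935014 0.25505005 0.07002503]
shift [-0.271  -0.0869  0.0164] turn 0.25 t 6.7 q6 0.24
```

The broken pail is standing in the bin, with its median at (0.609,0.255) and the rim about 70 mm up. Next is good pail A, which I'll grip 19 mm off the crossbar centre so the fingers clear the hook bar.

To row units: -0.252 m / 0.8 = -0.315, -0.084 m / 0.8 = -0.105, 0.25 rad / 4 = 0.0625.

```bash
python3 go.py 0.5267 0.0114 0.22 165.5
```

```text
shift [-0.2526 -0.0822  0.0164] turn 0.253 t 6.7 q6 0.24
```

Emit:
drive_effector(increments="-0.315,-0.105,0.025,0.0625,1 | -0.315,-0.105,0.025,0.0625,1 | -0.315,-0.105,0.025,0.0625,1 | -0.315,-0.105,0.025,0.0625,1 | -0.315,-0.105,0.025,0.0625,1 | -0.315,-0.105,0.025,0.0625,1 | -0.315,-0.105,0.025,0.0625,1 | -0.315,-0.105,0.025,0.0625,1 | -0.315,-0.105,0.025,0.0625,1 | -0.315,-0.105,0.025,0.0625,1", grip_force=80)

```text
t: 7.7
tcp_pos: [0.5259, 0.0133, 0.2165]
tool_rot: [0.789, 0.614, -0.0, -0.0]
force: [0.0, -0.3, -0.2]
finger_gap: 1.0
gripper_force: 0.0
```

```bash
python3 go.py 0.5267 0.0114 0.123 165.5
```

```text
shift [-0.0017  0.0013  0.0935] turn 0.005 t 7.7 q6 0.06
```

To row units: 0.0935 m / 0.8 = 0.1169, 0.08 m / 0.8 = 0.1.

Emit:
drive_effector(increments="0,0,0.0375,0,1 | 0,0,0.075,0,1 | 0,0,0.1,0,1 | 0,0,0.1169,0,1 | 0,0,0.1169,0,0.6 | 0,0,0.1169,0,0.4 | 0,0,0.1169,0,0.3 | 0,0,0.1169,0,0.2 | 0,0,0.1169,0,0 | 0,0,0.1169,0,0 | 0,0,0.1169,0,0 | 0,0,0.1169,0,0 | 0,0,0.1169,0,0 | 0,0,0.1169,0,0", grip_force=80)

```text
t: 9.1
tcp_pos: [0.5267, 0.0121, 0.1243]
tool_rot: [0.79, 0.613, 0.001, 0.001]
force: [1.1, 0.9, 6.2]
finger_gap: 0.144
gripper_force: 80.3
```

```bash
python3 - <<'E'
from h import *
snap('wrist','w2.png')
E
```

```text
(no output)
```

View pics/w2.png

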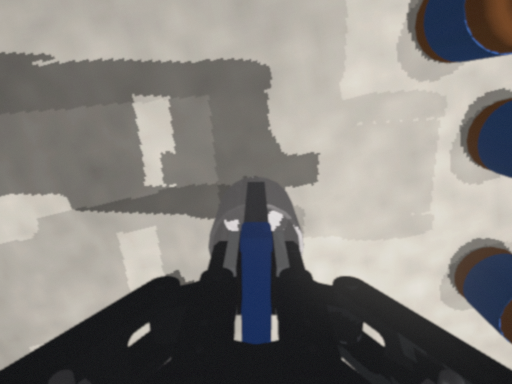

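Pail A's crossbar (blue bar at (256,285)) is held between the pads, with opening 0.144 ≈ 12 mm and 80 N. Lifting.

To row units: -0.172 m / 0.8 = -0.215, -0.06 m / 0.8 = -0.075.

Emit:
drive_effector(increments="0,0,-0.025,0,0 | 0,0,-0.075,0,0 | 0,0,-0.125,0,0 | 0,0,-0.175,0,0 | 0,0,-0.215,0,0 | 0,0,-0.215,0,0 | 0,0,-0.215,0,0", grip_force=80)

```text
t: 9.85
tcp_pos: [0.525, 0.0122, 0.295]
tool_rot: [0.79, 0.613, -0.0, -0.0]
force: [0.2, -0.2, -3.4]
finger_gap: 0.151
gripper_force: 79.0
```

```bash
python3 go.py 0.4536 -0.190 0.2965 161.2
```

```text
shift [-0.2136 -0.0191 -0.0015] turn 0.078 t 9.85 q6 0.06
```

To row units: -0.2136 m / 0.8 = -0.267, -0.19 m / 0.8 = -0.2375, 0.078 rad / 4 = 0.0195.

Emit:
drive_effector(increments="-0.05,-0.005,0,0.005,0 | -0.1,-0.0088,0,0.01,0 | -0.15,-0.0125,0,0.015,0 | -0.2,-0.0175,0,0.0195,0 | -0.2375,-0.0213,0,0.0195,0 | -0.267,-0.0238,-0.0013,0.0195,0 | -0.267,-0.0238,-0.0013,0.0195,0 | -0.267,-0.0238,-0.0013,0.0195,0 | -0.267,-0.0238,-0.0013,0.0195,0", grip_force=80)

```text
t: 10.75
tcp_pos: [0.4538, -0.1888, 0.2949]
tool_rot: [0.813, 0.582, -0.0, -0.002]
force: [-0.2, -0.2, -2.6]
finger_gap: 0.144
gripper_force: 79.0
```

```bash
python3 - <<'E'
from h import *
d=snap('wrist','w3.png'); d=snap('scene','s3.png')
cv2.imwrite('pics/s3c.png',cv2.resize(cv2.imread('pics/s3.png')[60:260,60:320],None,fx=3,fy=3))
P=cloud(d);hsv=cv2.cvtColor(d['pixels'],cv2.COLOR_RGB2HSV); H,S,V=[hsv[...,i].astype(int) for i in range(3)]
m=(H>100)&(H<125)&(S>130)&(V>90)&(P[...,2]>.2)&(P[...,2]<.32)
print(m.sum(),np.median(P[m],0),P[m].min(0),P[m].max(0))
E
python3 go.py 0.5653 -0.2282 0.2965 161.2
```

```text
  return _methods._mean(a, axis=axis, dtype=dtype,
  ret = um.true_divide(
Traceback (most recent call last):
ValueError: zero-size array to reduction operation minimum which has no identity
```

View pics/s3c.png

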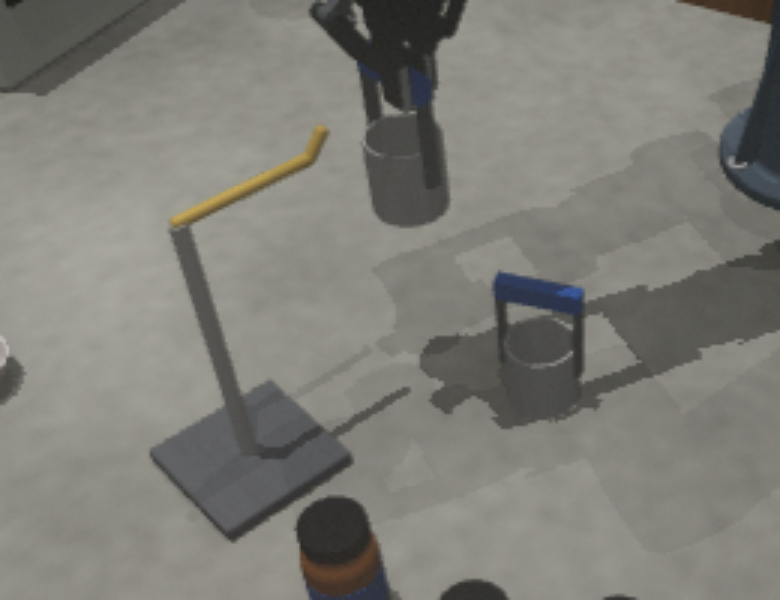

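View pics/w3.png

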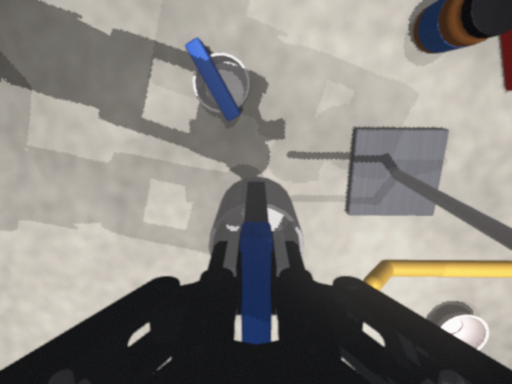

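The pail hangs straight in the grip. In the wrist view the hook bar lies level along row 269 (columns 385–512), parallel to the approach direction. I'll check the bar line across the window with the wrist camera before going in.

```bash
python3 - <<'E'
from h import *
d=snap('wrist'); hsv=cv2.cvtColor(d['pixels'],cv2.COLOR_RGB2HSV)
m=(hsv[...,0]>15)&(hsv[...,0]<35)&(hsv[...,1]>120)
u=np.radians(161.2); v=np.array([.322,.947]); P=cloud(d)
t=np.array([.5653,-.2282])
for c in(400,430,470,500):
    r=np.where(m[:,c])[0].mean(); X=ray(d,c,r,.253); print(c,r,X.round(4),np.median(P[m[:,c],c],0).round(4),'gripper minus bar along crossbar',((t-X[:2])@v).round(4))
E
```

```text
400 267.5 [ 0.5275 -0.2402  0.253 ] [ 0.527  -0.2393  0.2546] gripper minus bar along crossbar 0.0236
430 268.0 [ 0.5443 -0.2463  0.253 ] [nan nan nan] gripper minus bar along crossbar 0.0239
470 268.0 [ 0.5669 -0.2539  0.253 ] [ 0.5661 -0.2523  0.2541] gripper minus bar along crossbar 0.0238
500 268.0 [ 0.5838 -0.2595  0.253 ] [ 0.5828 -0.2584  0.2543] gripper minus bar along crossbar 0.0237
```

To row units: 0.118 m / 0.8 = 0.1475, 0.02 m / 0.8 = 0.025.

Emit:
drive_effector(increments="-0.0013,0.025,0,0,0 | -0.0013,0.05,0,0,0 | -0.0013,0.075,0,0,0 | -0.0013,0.1,0,0,0 | -0.0013,0.125,0,0,0 | -0.0013,0.1475,0,0,0 | -0.0013,0.1475,0,0,0 | -0.0013,0.1475,0,0,0", grip_force=80)

```text
t: 11.7
tcp_pos: [0.5655, -0.2281, 0.2958]
tool_rot: [0.813, 0.583, -0.0, -0.001]
force: [-0.3, -0.0, -2.3]
finger_gap: 0.147
gripper_force: 79.0
```

Emit:
drive_effector(increments="0,0,0.0125,0,0 | 0,0,0.0188,0,0 | 0,0,0.0225,0,0 | 0,0,0.025,0,0 | 0,0,0.0275,0,0 | 0,0,0.0275,0,0", grip_force=80)

```text
t: 12.3
tcp_pos: [0.5657, -0.2291, 0.2741]
tool_rot: [0.813, 0.582, -0.0, -0.0]
force: [0.6, -0.1, -2.6]
finger_gap: 0.143
gripper_force: 79.0
```

To row units: 0.003 m / 0.8 = 0.0038, 0.002 m / 0.8 = 0.0025.

Emit:
drive_effector(increments="0,0,0.0013,0,0 | 0,0,0.0025,0,0 | 0,0,0.0038,0,0 | 0,0,0.0038,0,0", grip_force=80)

```text
t: 12.7
tcp_pos: [0.5659, -0.2291, 0.2714]
tool_rot: [0.813, 0.582, 0.0, 0.0]
force: [0.5, 0.2, -2.9]
finger_gap: 0.146
gripper_force: 79.2
```

```bash
python3 - <<'E'
from h import *
snap('scene','s4.png'); cv2.imwrite('pics/s4c.png',cv2.resize(cv2.imread('pics/s4.png')[60:260,60:320],None,fx=3,fy=3))
E
```

```text
(no output)
```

View pics/s4c.png

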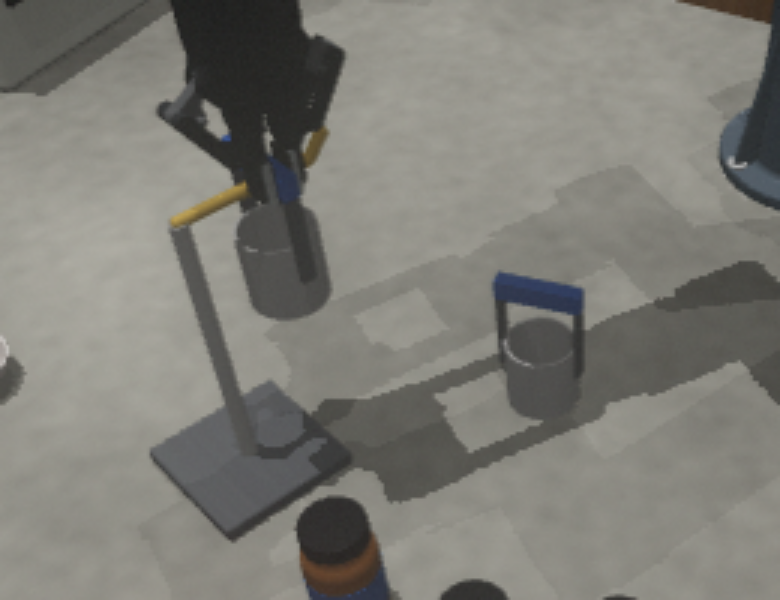

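The hook bar runs through the pail's window and the crossbar (270,180) sits just over it. I'll creep down until the force shows contact.

To row units: 0.002 m / 0.8 = 0.0025, 0.001 m / 0.8 = 0.0013.

Emit:
drive_effector(increments="0,0,0.0013,0,0 | 0,0,0.0025,0,0 | 0,0,0.0025,0,0", grip_force=80)

```text
t: 13.05
tcp_pos: [0.566, -0.2291, 0.271]
tool_rot: [0.813, 0.582, 0.0, 0.001]
force: [-2.3, 0.6, 5.9]
finger_gap: 0.147
gripper_force: 80.5
```

To row units: -0.15 m / 0.8 = -0.1875, -0.11 m / 0.8 = -0.1375.

Emit:
drive_effector(increments="0,0,-0.0013,0,0 | 0,0,-0.0013,0,0.2 | 0,0,-0.0013,0,0.25 | 0,0,-0.0013,0,0.35 | 0,0,-0.0013,0,0.5 | 0,0,-0.0013,0,0.5 | 0,0,-0.0013,0,0.5 | 0,0,-0.0013,0,0.5 | 0,0,-0.025,0,0.5 | 0,0,-0.05,0,0.5 | 0,0,-0.0875,0,0.5 | 0,0,-0.1375,0,0.5 | 0,0,-0.1875,0,0.5 | 0,0,-0.1875,0,0.5 | 0,0,-0.1875,0,0.5 | 0,0,-0.1875,0,0.5 | 0,0,-0.1875,0,0.5 | 0,0,-0.1875,0,0.5 | 0,0,-0.1875,0,0.5 | 0,0,-0.1875,0,0.5", grip_force=20)

```text
t: 15.05
tcp_pos: [0.5658, -0.229, 0.4188]
tool_rot: [0.813, 0.582, -0.0, -0.0]
force: [-0.9, -0.4, -0.0]
finger_gap: 0.499
gripper_force: 0.0
```

```bash
python3 - <<'E'
from h import *
d=snap('scene','s5.png'); cv2.imwrite('pics/s5c.png',cv2.resize(d['pixels'][60:340,60:420,::-1],None,fx=2,fy=2))
post=np.array([.623,-.2725]); u=np.array([-.947,.322]); v=np.array([.322,.947])
for i in range(2):
    P=cloud(d);hsv=cv2.cvtColor(d['pixels'],cv2.COLOR_RGB2HSV); H,S,V=[hsv[...,i].astype(int) for i in range(3)]
    for lo,hi in((.09,.15),(.22,.3)):
        m=(H>100)&(H<125)&(S>130)&(V>60)&(P[...,2]>lo)&(P[...,2]<hi)&(P[...,0]<.65)&(P[...,0]>.4)&(abs(P[...,1])<.4); Q=P[m]
        if len(Q): w,E=np.linalg.eigh(np.cov(Q.T)); c=np.median(Q,0); print(m.sum(),c.round(4),'axis',E[:,2].round(3),'dist from post',((c[:2]-post)@u).round(4),'across',((c[:2]-post)@v).round(4),'span',(Q@E[:,2]).ptp() if hasattr(Q,'ptp') else np.ptp(Q@E[:,2]))
    d=snap('top')
E
```

```text
49 [ 0.4497 -0.1106  0.1272] axis [-0.109  0.994 -0.001] dist from post 0.2162 across 0.0975 span 0.036998621939902
69 [ 0.5569 -0.2603  0.2751] axis [-0.366 -0.929  0.057] dist from post 0.0665 across -0.0098 span 0.04797400717637941
107 [ 0.4443 -0.1011  0.1285] axis [-0.175  0.985  0.006] dist from post 0.2244 across 0.1048 span 0.07163365314615777
14 [ 0.5564 -0.2576  0.2751] axis [-0.251 -0.967  0.043] dist from post 0.0678 across -0.0073 span 0.04660848678931234
```

View pics/s5c.png

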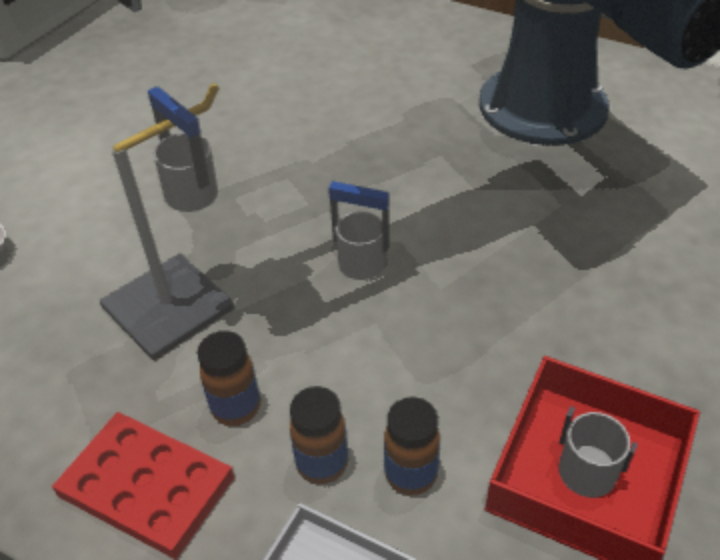

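The picture shows pail A hanging on the hook bar (175,130), about 67 mm from the post axis and tilted about 0.05 rad. The broken pail stands in the bin (595,455), pail B stands at (360,245), and the bottles are untouched.

Emit:
drive_effector(increments="0,0,0,0,0.5 | 0,0,0,0,0.5 | 0,0,0,0,0.5 | 0,0,0,0,0.5 | 0,0,0,0,0.5 | 0,0,0,0,0.5 | 0,0,0,0,0.5 | 0,0,0,0,0.5 | 0,0,0,0,0.5 | 0,0,0,0,0.5")

```text
t: 16.2
tcp_pos: [0.5658, -0.2291, 0.4193]
tool_rot: [0.813, 0.582, 0.0, 0.0]
force: [-1.1, -0.3, -0.6]
finger_gap: 0.502
gripper_force: 0.0
```

```bash
python3 -c "
from station import manip, snapshot; print(manip.sign_off())"
```

```text
the job is handed in; nothing more can be done
None
```

I handed the job in at 16.2 s; the sign-off gave no verdict. The last picture shows the broken pail standing in the red bin, one good pail hanging by its crossbar on the hook, and the other good pail and the bottles in place.

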